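Clear the parts case and close its lid

ROBOT

A 7-joint arm with a two-finger parallel gripper is mounted at the origin on a cart in front of the work surface, level with it; the furniture and walls round the work are solid. World frame = base frame: x ahead of the robot, y to its left, z up, the work surface at z = 0. Lengths are in mm, angles in rad, forces in N, time in s.
With the tool pointing down it reaches from about 425 to 1025 mm from the base axis. Payload 3.6 kg.
Tool frame: the origin (TCP) lies on the centre line of the jaws, within the pads' length; the fingertips stand 14 mm ahead of it and the grasp point (between the pads) lies 5 mm behind it; z points along the fingers, y is the line along which they close (so a half turn about z gives the same grasp; the last joint's range is limited). The gripper opens to 85 mm and grips with 20 to 120 N. Pads are 22 mm wide; open, the fingers measure 114 mm over their backs; the gripper's body (76 mm by 85 mm) begins 54 mm behind the grasp point. The pads swing forward as they close: fully open they stand 13 mm farther back than shut.
Start: joints at [-1.31, 0.591, 0.048, 1.609, -0.033, 0.943, -0.034], TCP at [251.182, 680.101, 245.302] pointing down, gripper open.
Joint ranges: [-2.69, 2.69], [-0.47, 2.24], [-1.27, 1.36], [0.19, 2.51], [-1.53, 4.68], [0.08, 2.07], [-3.09, 3.09]. Speed limits (rad/s): [2.57, 2.57, 3.14, 3.14, 3.14, 3.14, 3.14].

INTERFACE

Orientations are given as a unit quaternion [w, x, y, z].
In Python, from bench import robot, camera, job, spotter gives the robot as it stands. The module is installed in compiled form; this text tells all that it offers.
- The arm moves only by the tool servo_tool, never from a script. Its arguments are lists of equal length, an entry for each row: "offset": the shift along the tool's x, y, z in m, a list of three; "yaw": the turn about the tool's z in rad; "hand": the closure, from 0 (fully open) to 1 (shut). In form: {"offset": [[x, y, z], ...], "yaw": [yaw, ...], "hand": [hand, ...]}. A call has exactly 8 rows; each row shifts and turns the commanded pose from where the row before left it, along the tool's axes as they then stand; what a row does not reach is not made up. A row lasts 1/12 s, in which the tool goes at most 41.7 mm and 7.16 degrees, less where a joint would pass 70% of its speed; a pose out of reach is approached as far as the arm can. A call is refused whole if a number of a shift passes 0.0417 or a number of a turn 0.125, either way. A call with a gripper value outside its range is refused whole. The fingers move at their own pace and stop on an object; "force" is the grip in N (left out, the last holds). Time passes only in rows, so rows that do not move let the fingers close, or fill a call up. It gives the time, the measured TCP pose, the force, the opening and the grip force at its end, in the units of the state.
- robot.sense(): the state, without advancing time (a new reading comes with each control period).
- camera(name): name is "scene" or "top"; returns a dict with "pixels" (480x640x3 uint8, red, green, blue), "vfov" (degrees; the focal length in pixels is half the picture's height over the tangent of half this angle, whatever the lens; pixels are square), "cx", "cy" (the principal point, pixels), "rvec" (rotation vector, rad) and "tvec" (3), from world to camera coordinates, as OpenCV has them. Camera axes: x right, y down, z forward; pixel columns grow to the right and rows downward; lengths in mm; the calibration is good to about 2 mm. A picture is of the moment at which its call begins. There is no depth.
- job.sign_off(): hands the job in; it is judged then, once.
Trained networks look in a picture, given as the dict that the camera call returned (one of the last four; its "shot" number tells which), for a name from the list of things; names that differ only in an ending like _2 or _b are one class to them, and where a whole thing is asked for, a point or a joint stands for the part that bears it (a point fixed in the world has none). Each returns a list of dicts, best first, with "conf" (0 to 1); they miss things now and then, are a little off and sometimes report something else, mostly with a low value. They report only what shows in the picture. A call takes as long as a camera call. They do not tell look-alikes from the thing itself.
- spotter.cut_out(picture, query): "mask" (480x640 bool, what is visible of it) and "pixel" ([row, column] in pixels, amid what is visible of it).
The state is a dict: "time": time; "qpos": joint angles; "joint_vel": joint speeds; "joint_torque": joint torques, N m; "ee_pos": TCP position; "tool_rot": TCP orientation; "contact_force": force on the tool from outside, world axes, zero at the start; "moment": the same for the moment, N m; "opening": finger opening in mm; "grasp_force": force on a finger pad.
Only numpy, scipy, OpenCV 4.12 (cv2) and the standard library are available. Lean on these libraries where they do the work, as an engineer would, in place of code of your own. Each camera call takes 0.05 s, during which the arm holds its last target. There are 200 camera calls.

TASK

Somebody left the adjustable wrench lying across the open parts case, in the way of the lid. Lift it off and lay it gently on the black tool mat, lengthwise and fully on the mat, then lower the lid of the case until it is fully shut, without slamming it. Leave the other things where they are.

Things in the scene. Friction and masses are not known exactly. Their poses are not given: they have to be found in the camera images.
- wrench: Adjustable wrench of plain steel, 208 x 53 x 12 mm, 0.2 to 0.4 kg. Origin under its middle; own x along its length towards the broad jaw (at x +60 to +97 mm), z up as it lies. The handle is 17 mm wide, from x -104 to +60 mm; centre of mass near x +22 mm. It starts lying flat across the open case, roughly along the case's y, about 39 mm above the counter, on the case's dividers.
- parts_case: Red sheet-metal parts case, 165 (x) x 240 (y) x 43 mm high when shut, fixed on the counter. Origin under its middle; own x points away from the robot, to the hinge side, y to the left, z up. The rim is 42 mm high, the walls 2 mm thick; inside, 2 mm dividers 38 to 39 mm high stand at y -42 and +38 mm and across near x 0.
- case_hinge (a point): The middle of the lid's hinge line: on the case's far side, 87 mm behind its middle, 43 mm above the counter. The hinge line runs along the case's y.
- lid_edge (a point): The middle of the lid's free edge, on its outer face, 165 mm from the hinge line. The lid is a 2 mm plate 232 mm wide along the hinge line, with no handle. With the lid shut this point is at the case's front, 45 mm above the counter.
- parts_case_lid (a joint): Angle of the lid (rad): 0 fully shut, 1.57 upright, 1.92 leaning fully back; it starts at about 1.5 to 1.9. The hinge is stiff: the 90 g lid stays wherever it is left (it does not fall by itself) and takes 1 to 2 N at its free edge to swing down, so push it from behind and then down until it rests on the case.
- coupling: Bystander: grey pipe coupling, 40 mm across, 45 mm high, standing behind the case on the left. Origin under its middle.
- nipple: Bystander: bronze hex nipple, 42 x 47 x 65 mm, standing on end behind the case on the left. Origin under its middle.
- stapler: Bystander: desk stapler with a blue top, 130 x 36 x 42 mm, standing behind the case on the right. Origin under its middle, x along its length.
- mat: Black ribbed rubber tool mat, 270 x 130 x 3 mm, fixed flat on the counter beside the case, to its left or to its right. Origin under its middle, x along its length (roughly straight ahead of the robot), z up.
- calculator: Bystander: dark-cased desk calculator with light keys, 138 x 78 x 20 mm, lying on the counter on the other side of the case from the mat. Origin under its middle, x along its length.
Mind the look-alikes: they are no part of the job. There is more than one size of the wrench; the one meant has the size given above.

How it is judged (in metres and radians):
On the way, in this order (a step that is already met when the one before it is completed fails the run):
1. the wrench lies flat on the mat, lengthwise, let go, while the lid still stands open (x of wrench in the frame of mat between -0.04 and 0.04 m and y of wrench in the frame of mat between -0.045 and 0.045 m and angle between the x axis of wrench and the x axis of mat, either way round below 0.45 rad and height (world z) of wrench between -0.01 and 0.018 m and (angle between wrench's own z axis and vertical below 0.12 rad or angle between wrench's own z axis and vertical above 3.02 rad) and contact force between the fingers and wrench below 0.3 N and linear speed of wrench below 0.03 m/s and value of joint parts_case_lid above 0.6 rad), for 0.2 s.
2. the lid is fully shut (value of joint parts_case_lid below 0.04 rad), for 0.2 s.
At the end, for the whole second after the job is handed in: The lid is shut to within 0.04 rad (free edge within about 7 mm of fully down) and the wrench rests flat and still on the mat (within 0.12 rad of level): its middle within 40 mm of the mat's middle along the mat and 45 mm across it, its length within 0.45 rad of the mat's (value of joint parts_case_lid below 0.04 rad and x of wrench in the frame of mat between -0.04 and 0.04 m and y of wrench in the frame of mat between -0.045 and 0.045 m and angle between the x axis of wrench and the x axis of mat, either way round below 0.45 rad and height (world z) of wrench between -0.01 and 0.018 m and (angle between wrench's own z axis and vertical below 0.12 rad or angle between wrench's own z axis and vertical above 3.02 rad) and linear speed of wrench below 0.03 m/s); the robot touches nothing.
It fails at once if the lid is slammed (it swings shut faster than 3 rad/s) (velocity of joint parts_case_lid below -3 rad/s).
It fails at once if the wrench is dropped or knocked down (faster than 0.6 m/s within 30 mm of the counter) (height (world z) of wrench below 0.03 m and linear speed of wrench above 0.6 m/s).
It fails at once if another thing is moved by more than 30 mm (distance of any of coupling, nipple, calculator, stapler from where it was at the start of the episode above 0.03 m).
It also fails if it takes over 59 s, if anything falls off the work surface, if the arm or the gripper's body presses on something with over 40 N, if the wrist force passes 120 N, or if a joint passes its speed limit or range.

## Working session

There is one attempt and no reset: what is moved stays moved. The work goes in short steps, Python scripts to look and compute and a tool call to move; the robot and the scene stay as the last step left them, time stands still between calls to the robot, and variables do not carry over. Pictures are saved under pics/ and viewed, at most 10 in all, crops included, and the job is handed in when it is done.

Besides the shell and the picture viewer there is one more tool, called after "Emit:" as name(argument=value, ...), one argument or row to a line, values as JSON. servo_tool: Moves the arm, as the interface text tells. Its arguments: {"type":"object","properties":{"offset":{"type":"array"},"yaw":{"type":"array"},"hand":{"type":"array"},"force":{"type":"number"}},"required":["offset","yaw","hand"]}

```bash
mkdir -p pics
cat > h.py <<'E'
import numpy as np, cv2
from bench import robot, camera, job, spotter
from scipy.spatial.transform import Rotation as R
def K(p):
    f=240/np.tan(np.radians(p["vfov"])/2); return np.array([[f,0,p["cx"]],[0,f,p["cy"]],[0,0,1.]])
def ray(p,uv):
    Rm=cv2.Rodrigues(np.array(p["rvec"],float))[0]; t=np.array(p["tvec"],float)
    d=Rm.T@np.linalg.inv(K(p))@np.array([uv[0],uv[1],1.]); return -Rm.T@t, d/np.linalg.norm(d)
def onz(p,uv,z):
    o,d=ray(p,uv); return o+d*(z-o[2])/d[2]
def tri(ps,uvs):
    A=np.zeros((3,3));b=np.zeros(3)
    for p,uv in zip(ps,uvs):
        o,d=ray(p,uv);M=np.eye(3)-np.outer(d,d);A+=M;b+=M@o
    return np.linalg.solve(A,b)
def proj(p,X): return cv2.projectPoints(np.array(X,float).reshape(-1,1,3),np.array(p["rvec"],float),np.array(p["tvec"],float),K(p),None)[0].reshape(-1,2)
def save(p,n): cv2.imwrite("pics/"+n,p["pixels"][:,:,::-1])
E
python3 - <<'E'
from h import *
np.set_printoptions(precision=1,suppress=True)
for c in ("top","scene"):
    p=camera(c); save(p,c+"1.png"); print(c,p["vfov"],"cam at",ray(p,(320,240)))
    for q in ("wrench","parts_case","parts_case_lid","mat","coupling","nipple","stapler","calculator"):
        for r in spotter.cut_out(p,q)[:3]:
            m=r["mask"].astype(np.uint8); c_=cv2.minAreaRect(cv2.findNonZero(m)); print(q,round(r["conf"],2),r["pixel"],m.sum(),c_, onz(p,c_[0],0))
print(robot.sense())
E
```

```text
top 56.93469053169974 cam at (array([ 555.3,   10.5, 1151.8]), array([ 0.1,  0. , -1. ]))
wrench 0.79 [167.7, 394.2] 406 ((395.5, 169.0), (54.0, 13.0), 90.0) [ 833.1 -142.1    0. ]
wrench 0.63 [293.7, 330.4] 828 ((339.5, 292.0), (20.0, 81.0), 90.0) [506.7  -3.1   0. ]
parts_case 0.82 [275.9, 332.6] 8580 ((334.15716552734375, 279.0935974121094), (94.26044464111328, 111.62499237060547), 80.67640686035156) [539.5  11.6   0. ]
parts_case_lid 0.69 [247.1, 327.2] 2588 ((328.5691833496094, 245.11114501953125), (25.740825653076172, 111.94639587402344), 80.72740173339844) [627.4  28.6   0. ]
mat 0.95 [300.6, 458.4] 5350 ((457.4591369628906, 302.15960693359375), (51.95577621459961, 106.52099609375), 6.24191427230835) [ 489.4 -307.3    0. ]
coupling 0.47 [212.9, 249.3] 157 ((253.80001831054688, 213.9000244140625), (17.441329956054688, 14.310833930969238), 26.56505012512207) [704.1 227.2   0. ]
nipple 0.68 [203.4, 206.6] 263 ((208.57691955566406, 206.38462829589844), (16.669872283935547, 18.238800048828125), 78.69007110595703) [720.8 347.3   0. ]
stapler 0.91 [206.1, 454.0] 721 ((455.46887207031
[... 1884 characters left out ...]
4, 354.7] 372 ((351.8676452636719, 156.7794189453125), (14.572334289550781, 34.2833366394043), 32.47119140625) [ 751.2 -328.     0. ]
calculator 0.94 [387.2, 311.4] 3444 ((312.2281799316406, 387.4278869628906), (78.9813232421875, 46.01070785522461), 42.20729446411133) [495.8 307.3   0. ]
{'time': 0.9, 'qpos': array([-1.3,  0.6,  0. ,  1.6, -0. ,  0.9, -0. ]), 'joint_vel': array([-0., -0., -0., -0.,  0.,  0.,  0.]), 'joint_torque': array([ -0. , -54.9,   1.5, -19.9,   0. ,   0. ,  -0. ]), 'ee_pos': array([251.2, 680.1, 245.3]), 'tool_rot': array([0. , 0.2, 1. , 0. ]), 'contact_force': array([-0.6, -0. , -0.3]), 'moment': array([-0., -0.,  0.]), 'grasp_force': 0.0, 'opening': 84.9884380409592}
```

Run:
```python
import cv2
a=cv2.imread("pics/top1.png")[190:350,180:500]; b=cv2.imread("pics/scene1.png")[140:440,180:500]
cv2.imwrite("pics/topc.png",cv2.resize(a,None,fx=2.5,fy=2.5,interpolation=3)); cv2.imwrite("pics/scenec.png",cv2.resize(b,None,fx=2,fy=2,interpolation=3))
```

```text
(no output)
```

View pics/topc.png

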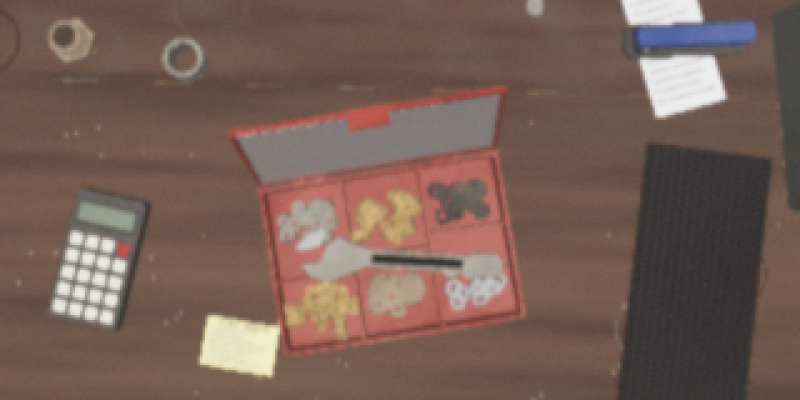

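View pics/scenec.png

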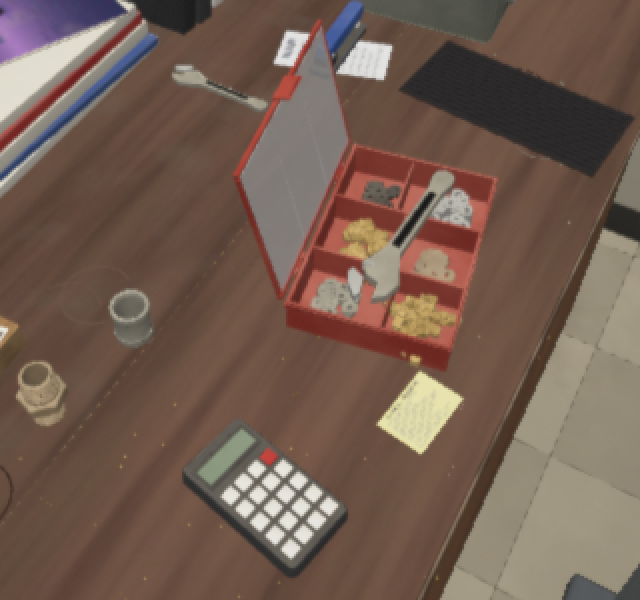

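Top view: the case's rim corners are at about crop (262,188), (497,152), (524,318) and (288,355). The wrench jaw is on the left at (305,265), its handle end at (502,264). The lid stands open with its free edge from (232,133) to (506,90), and the mat is on the right. The second wrench, far behind, is the look-alike.

Run:
```python
from h import *
np.set_printoptions(precision=1,suppress=True)
T=camera("top");S=camera("scene")
t=lambda x,y:(180+x/2.5,190+y/2.5); s=lambda x,y:(180+x/2,140+y/2)
P={}
for n,a,b in [("inlayL",(373,260),(395,248)),("inlayR",(462,264),(437,193)),("end",(502,264),(446,172)),("jaw",(304,266),(378,299)),
 ("lidL",(232,133),(238,178)),("lidR",(506,90),(320,22)),("rimBL",(288,355),(446,350)),("rimBR",(524,318),(496,180)),("rimTL",(262,188),(288,303)),("rimTR",(497,152),(353,147)),
 ("matTL",(648,144),(450,42)),("matTR",(771,158),(632,118))]:
    P[n]=tri([T,S],[t(*a),s(*b)]); e=[np.linalg.norm(proj(T,P[n])[0]-t(*a)),np.linalg.norm(proj(S,P[n])[0]-s(*b))]; print(n,P[n],np.array(e))
for q,z in (("wrench",50),("mat",3)):
  for p in (T,S):
    for r in spotter.cut_out(p,q)[:2]:
        m=r["mask"].astype(np.uint8); ys,xs=np.nonzero(m)
        W=np.array([onz(p,(x,y),z)[:2] for x,y in zip(xs,ys)],np.float32); bb=cv2.minAreaRect(W)
        c=W.mean(0); w,v=np.linalg.eigh(np.cov(W.T)); print(q,bb,"mean",c,"axis",v[:,1])
```

```text
inlayL [504.9  23.7  44.5] [0.9 1. ]
inlayR [500.8 -65.7  48.8] [0.4 0.4]
end [ 504.  -104.7   45.5] [0.6 0.7]
jaw [494.1  91.2  41.9] [0.3 0.4]
lidL [615.9 146.  200.5] [0.1 0.2]
lidR [660.7 -88.4 203.3] [0.9 0.9]
rimBL [408.8 106.3  34.8] [1.3 1.7]
rimBR [ 451.6 -128.1   38.9] [0.9 1. ]
rimTL [571.1 136.8  36. ] [0.1 0.2]
rimTR [616.5 -98.   35.7] [1.  1.1]
matTL [ 597.2 -243.2  103.6] [11.2 11.1]
matTR [ 487.8 -397.9  -30.8] [49.8 50.5]
wrench ((498.55914306640625, -1.4017181396484375), (201.4901580810547, 48.772254943847656), 83.78421020507812) mean [504.    7.7] axis [0. 1.]
wrench ((821.3880615234375, -137.88790893554688), (138.3181915283203, 32.82624053955078), 0.9311806559562683) mean [ 826.5 -134.1] axis [-1.   0.1]
wrench ((805.2281494140625, -88.42893981933594), (35.713600158691406, 142.3157196044922), 84.85602569580078) mean [808.6 -91.7] axis [-1.  0.]
wrench ((499.0324401855469, 5.3879852294921875), (208.1602783203125, 50.870033264160156), 83.98983764648438) mean [505.2  20.2] axis [0. 1.]
mat ((490.1155700683594, -306.2185974121094), (134.3728790283203, 271.3138732910156), 83.98161315917969) mean [ 488.9 -306.6] axis [-1.   0.1]
mat ((721.3507690429688, 345.3266296386719), (42.4918098449707, 47.41781234741211), 2.8224892616271973) mean [720.6 345.7] axis [0.2 1. ]
mat ((493.11871337890625, -303.736083984375), (133.11985778808594, 269.8374938964844), 84.2240982055664) mean [ 487.1 -301.8] axis [-1.   0.1]
```

Run:
```python
from h import *
np.set_printoptions(precision=3,suppress=True)
T=camera("top")
m=spotter.cut_out(T,"wrench"); m=[r for r in m if abs(r["pixel"][0]-293)<12][0]["mask"]
ys,xs=np.nonzero(m)
for u in range(xs.min(),xs.max()+1,5):
    c=ys[xs==u]; a=onz(T,(u,c.min()-.5),49);b=onz(T,(u,c.max()+.5),49); print(u,a[:2],b[:2],(a+b)[0]/2)
s=robot.sense(); q=s["tool_rot"]; M=R.from_quat(q,scalar_first=True).as_matrix(); print(q,s["ee_pos"],"\n",M,s["time"])
phi=np.arctan2(M[1,1],M[0,1]); pos=np.array(s["ee_pos"][:2]); print("phi",phi)
# moves: 24 rows to target
tgt=np.array([503.,15.]); n=24; d=(tgt-pos)/n
dy=phi/12
for i in range(n):
    # offset along current axes
    o=[d@[np.cos(phi+np.pi/2),np.sin(phi+np.pi/2)], d@[np.cos(phi),np.sin(phi)]]
    if i<13: print(i,np.round(o,4))
    if i<12: phi-=dy
print(dy)
```

```text
300 [519.499  95.785] [512.097  95.541] 515.7981921765789
305 [529.733  83.69 ] [485.375  82.263] 507.5541861263812
310 [530.086  71.273] [480.821  69.728] 505.4535717788225
315 [525.499  58.708] [486.091  57.505] 505.7949169679539
320 [520.916  46.155] [491.363  45.276] 506.1393563905976
325 [516.337  33.613] [494.178  32.972] 505.2574540379606
330 [514.226  21.152] [494.535  20.598] 504.3805023844129
335 [514.58    8.765] [494.892   8.228] 504.7360701783783
340 [512.471  -3.684] [495.248  -4.139] 503.859734184987
345 [512.826 -16.062] [495.605 -16.503] 504.2152480921623
350 [513.18  -28.436] [493.504 -28.925] 503.342304580273
355 [511.073 -40.867] [493.861 -41.28 ] 502.46675904001916
360 [511.427 -53.233] [494.217 -53.633] 502.8222590783075
365 [511.782 -65.596] [494.574 -65.981] 503.17766445603024
370 [512.136 -77.955] [490.021 -78.433] 501.0785144168783
375 [512.49  -90.311] [490.378 -90.771] 501.4339996244953
380 [ 505.467 -102.812] [ 498.097 -102.959] 501.78226346967836
[0.    0.176 0.984 0.   ] [251.199 680.114 245.293] 
 [[-0.938  0.346  0.   ]
 [ 0.346  0.938  0.   ]
 [-0.     0.    -1.   ]] 1.3
phi 1.2170175669582997
0 [-19.443 -22.362]
1 [-21.607 -20.279]
2 [-23.549 -17.987]
3 [-25.249 -15.51 ]
4 [-26.69  -12.874]
5 [-27.856 -10.106]
6 [-28.736  -7.234]
7 [-29.321  -4.287]
8 [-29.604  -1.296]
9 [-29.583   1.708]
10 [-29.259   4.694]
11 [-28.633   7.632]
12 [-27.713  10.492]
0.10141813057985831
```

Emit:
servo_tool(
  offset=[
    [-0.0194, -0.0224, 0],
    [-0.0216, -0.0203, 0],
    [-0.0235, -0.018, 0],
    [-0.0252, -0.0155, 0],
    [-0.0267, -0.0129, 0],
    [-0.0279, -0.0101, 0],
    [-0.0287, -0.0072, 0],
    [-0.0293, -0.0043, 0],
  ],
  yaw=[0.1014, 0.1014, 0.1014, 0.1014, 0.1014, 0.1014, 0.1014, 0.1014],
  hand=[0.5, 0.5, 0.5, 0.5, 0.5, 0.5, 0.5, 0.5],
  force=60,
)

```text
time: 1.97
ee_pos: [335.4, 457.2, 245.6]
tool_rot: [-0.0, 0.552, 0.834, 0.0]
contact_force: [-0.2, 0.6, 0.1]
opening: 42.6
grasp_force: 0.0
```

Emit:
servo_tool(
  offset=[
    [-0.0296, -0.0013, 0],
    [-0.0296, 0.0017, 0],
    [-0.0293, 0.0047, 0],
    [-0.0286, 0.0076, 0],
    [-0.0277, 0.0105, 0],
    [-0.0277, 0.0105, 0],
    [-0.0277, 0.0105, 0],
    [-0.0277, 0.0105, 0],
  ],
  yaw=[0.1014, 0.1014, 0.1014, 0.1014, 0.02, 0, 0, 0],
  hand=[0.5, 0.5, 0.5, 0.5, 0.5, 0.5, 0.5, 0.5],
)

```text
time: 2.63
ee_pos: [417.8, 235.0, 245.6]
tool_rot: [0.0, 0.714, 0.7, 0.0]
contact_force: [0.3, -1.6, -0.1]
opening: 42.7
grasp_force: 0.0
```

Emit:
servo_tool(
  offset=[
    [-0.0277, 0.0105, 0],
    [-0.0277, 0.0105, 0],
    [-0.0277, 0.0105, 0],
    [-0.0277, 0.0105, 0],
    [-0.0277, 0.0105, 0],
    [-0.0277, 0.0105, 0],
    [0, 0, 0],
    [0, 0, 0],
  ],
  yaw=[0, 0, 0, 0, 0, 0, 0, 0],
  hand=[0.5, 0.5, 0.5, 0.5, 0.5, 0.5, 0.5, 0.5],
)

```text
time: 3.3
ee_pos: [477.7, 66.9, 245.7]
tool_rot: [0.0, 0.716, 0.698, 0.0]
contact_force: [0.2, 1.0, -0.4]
opening: 42.7
grasp_force: 0.0
```

Emit:
servo_tool(
  offset=[
    [-0.017, 0.0093, 0.02],
    [-0.017, 0.0093, 0.025],
    [-0.0173, 0.0092, 0.03],
    [0, 0, 0.03],
    [0, 0, 0.03],
    [0, 0, 0.02],
    [0, 0, 0.01],
    [0, 0, 0],
  ],
  yaw=[0, 0, 0, 0, 0, 0, 0, 0],
  hand=[0.5, 0.5, 0.5, 0.5, 0.5, 0.5, 0.5, 0.5],
)

```text
time: 3.97
ee_pos: [502.5, 18.3, 78.5]
tool_rot: [-0.002, 0.713, 0.701, -0.001]
contact_force: [-0.6, -0.5, 0.0]
opening: 42.8
grasp_force: 0.0
```

Emit:
servo_tool(
  offset=[
    [0, 0, 0.005],
    [0, 0, 0.006],
    [0, 0, 0.006],
    [0, 0, 0.004],
    [0, 0, 0.003],
    [0, 0, 0],
    [0, 0, 0],
    [0, 0, 0],
  ],
  yaw=[0, 0, 0, 0, 0, 0, 0, 0],
  hand=[0.5, 0.5, 0.5, 0.5, 0.5, 0.5, 0.5, 0.5],
)

```text
time: 4.63
ee_pos: [504.0, 16.8, 56.5]
tool_rot: [0.0, 0.714, 0.7, 0.0]
contact_force: [-0.8, 0.3, -0.1]
opening: 42.8
grasp_force: 0.0
```

Run:
```python
from h import *
S=camera("scene");T=camera("top")
a=cv2.resize(S["pixels"][180:330,300:480],None,fx=3,fy=3,interpolation=3); cv2.imwrite("pics/g1.png",a[:,:,::-1])
print(robot.sense())
```

```text
{'time': 4.7333, 'qpos': array([-0.28836993,  0.65103367,  0.22595959,  2.22540304, -0.46444273,
        0.30788238,  0.31799437]), 'joint_vel': array([ 0.00053162, -0.0011949 ,  0.00052535,  0.00149861,  0.0008718 ,
       -0.00024148, -0.00140916]), 'joint_torque': array([ 1.19753010e-02, -4.38461137e+01,  3.57521228e+00, -6.64409772e+00,
        3.65855296e-03,  1.10504097e-03, -1.96189671e-04]), 'ee_pos': array([503.97185962,  16.85465379,  56.54540771]), 'tool_rot': array([1.73425442e-04, 7.14094951e-01, 7.00048808e-01, 1.94083256e-04]), 'contact_force': array([-0.1968674 ,  0.76355947, -0.44754359]), 'moment': array([0.02968553, 0.05567015, 0.01625274]), 'grasp_force': 0.0, 'opening': 42.397462692226604}
```

View pics/g1.png

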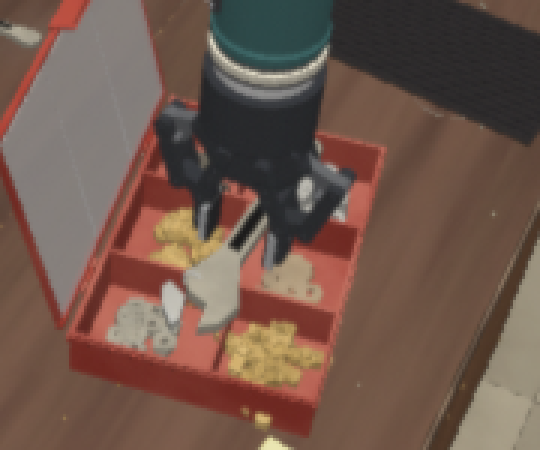

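The fingers straddle the handle near the jaw (crop (205,225) and (275,255)) and are clear of the dividers.

Emit:
servo_tool(
  offset=[
    [0, 0, 0.0025],
    [0, 0, 0],
    [0, 0, 0],
    [0, 0, 0],
    [0, 0, 0],
    [0, 0, 0],
    [0, 0, 0],
    [0, 0, 0],
  ],
  yaw=[0, 0, 0, 0, 0, 0, 0, 0],
  hand=[0.55, 0.6, 0.7, 0.8, 0.9, 1, 1, 1],
  force=60,
)

```text
time: 5.4
ee_pos: [504.4, 16.9, 54.1]
tool_rot: [0.0, 0.714, 0.7, 0.0]
contact_force: [0.6, 0.1, 4.0]
opening: 15.0
grasp_force: 59.4
```

Emit:
servo_tool(
  offset=[
    [0, 0, 0],
    [0, 0, 0],
    [0, 0, -0.003],
    [0, 0, -0.004],
    [0, 0, -0.006],
    [0, 0, -0.006],
    [0, 0, -0.006],
    [0, 0, 0],
  ],
  yaw=[0, 0, 0, 0, 0, 0, 0, 0],
  hand=[1, 1, 1, 1, 1, 1, 1, 1],
)

```text
time: 6.07
ee_pos: [504.2, 16.9, 80.0]
tool_rot: [0.001, 0.714, 0.7, 0.001]
contact_force: [1.7, -0.7, -3.4]
opening: 15.0
grasp_force: 58.7
```

```bash
python3 -c "
import numpy as np
d=np.array([.375,-20.3])
for i in range(16):
    f=-.02-.1031*i;print(i,[round(float(d@[-np.sin(f),np.cos(f)])/1e3,4),round(float(d@[np.cos(f),np.sin(f)])/1e3,4)])"
```

```text
0 [-0.0203, 0.0008]
1 [-0.0201, 0.0029]
2 [-0.0197, 0.0049]
3 [-0.0191, 0.0069]
4 [-0.0183, 0.0088]
5 [-0.0173, 0.0107]
6 [-0.0161, 0.0124]
7 [-0.0147, 0.014]
8 [-0.0132, 0.0154]
9 [-0.0115, 0.0167]
10 [-0.0098, 0.0178]
11 [-0.0079, 0.0187]
12 [-0.0059, 0.0194]
13 [-0.0039, 0.0199]
14 [-0.0018, 0.0202]
15 [0.0003, 0.0203]
```

Emit:
servo_tool(
  offset=[
    [0, 0, -0.008],
    [0, 0, -0.01],
    [0, 0, -0.012],
    [0, 0, -0.012],
    [0, 0, -0.012],
    [0, 0, -0.01],
    [0, 0, -0.008],
    [0, 0, 0],
  ],
  yaw=[0, 0, 0, 0, 0, 0, 0, 0],
  hand=[1, 1, 1, 1, 1, 1, 1, 1],
)

```text
time: 6.73
ee_pos: [504.7, 16.9, 152.6]
tool_rot: [0.001, 0.714, 0.7, 0.001]
contact_force: [-0.7, -0.5, -3.2]
opening: 14.8
grasp_force: 59.0
```

Emit:
servo_tool(
  offset=[
    [-0.0203, 0.0008, 0],
    [-0.0201, 0.0029, 0],
    [-0.0197, 0.0049, 0],
    [-0.0191, 0.0069, 0],
    [-0.0183, 0.0088, 0],
    [-0.0173, 0.0107, 0],
    [-0.0161, 0.0124, 0],
    [-0.0147, 0.014, 0],
  ],
  yaw=[0.1031, 0.1031, 0.1031, 0.1031, 0.1031, 0.1031, 0.1031, 0.1031],
  hand=[1, 1, 1, 1, 1, 1, 1, 1],
)

```text
time: 7.4
ee_pos: [506.3, -146.3, 150.4]
tool_rot: [-0.0, 0.936, 0.353, -0.0]
contact_force: [-0.2, 0.1, -3.4]
opening: 15.2
grasp_force: 58.9
```

Emit:
servo_tool(
  offset=[
    [-0.0132, 0.0154, 0],
    [-0.0115, 0.0167, 0],
    [-0.0098, 0.0178, 0],
    [-0.0079, 0.0187, 0],
    [-0.0059, 0.0194, 0],
    [-0.0039, 0.0199, 0],
    [-0.0018, 0.0202, 0],
    [0.0003, 0.0203, 0],
  ],
  yaw=[0.1031, 0.1031, 0.1031, 0.1031, 0.1031, 0.1031, 0.1031, 0.1031],
  hand=[1, 1, 1, 1, 1, 1, 1, 1],
)

```text
time: 8.07
ee_pos: [509.4, -308.1, 150.1]
tool_rot: [-0.001, 0.999, -0.052, -0.001]
contact_force: [-0.6, 0.2, -2.6]
opening: 15.1
grasp_force: 58.9
```

Run:
```python
from h import *
np.set_printoptions(precision=3,suppress=True)
T=camera("top");S=camera("scene")
for p in (T,S):
  for r in spotter.cut_out(p,"wrench")[:3]: print(r["conf"],r["pixel"])
a=cv2.resize(S["pixels"][110:270,340:560],None,fx=2.5,fy=2.5); b=cv2.resize(T["pixels"][230:390,370:540],None,fx=2.5,fy=2.5)
cv2.imwrite("pics/m1.png",np.hstack([a[:400],b[:400]])[:,:800+175,::-1][:, :975]) ; im=cv2.imread("pics/m1.png"); cv2.imwrite("pics/m1.png",cv2.resize(im,None,fx=.8,fy=.8))
s=robot.sense(); print(s["ee_pos"],s["tool_rot"],s["qpos"],s["contact_force"],s["moment"])
```

```text
0.83 [160.8, 395.1]
0.63 [291.5, 219.8]
0.61 [281.4, 474.6]
0.97 [143.6, 446.8]
0.47 [219.5, 328.3]
[ 509.209 -307.631  150.075] [-0.001  0.999 -0.049 -0.001] [-0.066  0.701  0.801  2.001 -0.738  0.759 -0.483] [ 0.837  0.703 -3.328] [ 0.091 -0.011  0.024]
```

View pics/m1.png

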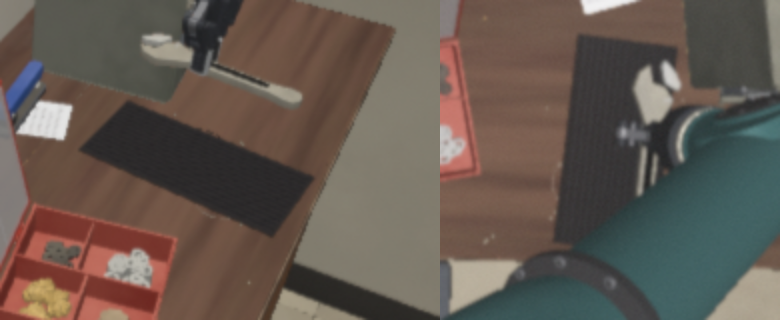

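Held level and lined up over the mat. Going down.

Emit:
servo_tool(
  offset=[
    [0, 0, 0.015],
    [0, 0, 0.02],
    [0, 0, 0.025],
    [0, 0, 0.025],
    [0, 0, 0.02],
    [0, 0, 0.014],
    [0, 0, 0.005],
    [0, 0, 0],
  ],
  yaw=[0, 0, 0, 0, 0, 0, 0, 0],
  hand=[1, 1, 1, 1, 1, 1, 1, 1],
)

```text
time: 8.93
ee_pos: [509.4, -306.6, 25.7]
tool_rot: [-0.001, 0.999, -0.049, -0.001]
contact_force: [-0.4, 0.9, -3.6]
opening: 15.1
grasp_force: 59.0
```

Emit:
servo_tool(
  offset=[
    [0, 0, 0.002],
    [0, 0, 0.002],
    [0, 0, 0.001],
    [0, 0, 0.001],
    [0, 0, 0],
    [0, 0, 0],
    [0, 0, 0],
    [0, 0, 0],
  ],
  yaw=[0, 0, 0, 0, 0, 0, 0, 0],
  hand=[1, 1, 1, 1, 1, 1, 1, 1],
)

```text
time: 9.6
ee_pos: [509.8, -307.9, 21.0]
tool_rot: [0.0, 0.999, -0.049, 0.0]
contact_force: [0.7, -0.0, -3.3]
opening: 15.1
grasp_force: 59.1
```

Emit:
servo_tool(
  offset=[
    [0, 0, 0.001],
    [0, 0, 0],
    [0, 0, 0.001],
    [0, 0, 0],
    [0, 0, 0.0005],
    [0, 0, 0],
    [0, 0, 0],
    [0, 0, 0],
  ],
  yaw=[0, 0, 0, 0, 0, 0, 0, 0],
  hand=[1, 1, 1, 1, 1, 1, 1, 1],
)

```text
time: 10.27
ee_pos: [509.7, -307.9, 18.3]
tool_rot: [-0.0, 0.999, -0.049, -0.0]
contact_force: [-0.4, -0.2, -3.9]
opening: 15.1
grasp_force: 59.1
```

Emit:
servo_tool(
  offset=[
    [0, 0, 0.001],
    [0, 0, 0],
    [0, 0, 0.001],
    [0, 0, 0],
    [0, 0, 0],
    [0, 0, 0],
    [0, 0, 0],
    [0, 0, 0],
  ],
  yaw=[0, 0, 0, 0, 0, 0, 0, 0],
  hand=[1, 1, 1, 1, 1, 1, 1, 1],
)

```text
time: 10.93
ee_pos: [509.8, -308.0, 17.9]
tool_rot: [-0.001, 0.999, -0.049, 0.001]
contact_force: [-1.6, 2.6, 10.0]
opening: 15.2
grasp_force: 60.7
```

Contact with the mat. Releasing slowly, then straight up.

Emit:
servo_tool(
  offset=[
    [0, 0, -0.001],
    [0, 0, 0],
    [0, 0, 0],
    [0, 0, 0],
    [0, 0, 0],
    [0, 0, 0],
    [0, 0, 0],
    [0, 0, 0],
  ],
  yaw=[0, 0, 0, 0, 0, 0, 0, 0],
  hand=[1, 0.8, 0.7, 0.65, 0.6, 0.55, 0.5, 0.5],
)

```text
time: 11.6
ee_pos: [509.7, -307.9, 17.2]
tool_rot: [0.0, 0.999, -0.049, -0.0]
contact_force: [-0.6, 0.4, 0.0]
opening: 42.6
grasp_force: 0.0
```

Emit:
servo_tool(
  offset=[
    [0, 0, -0.003],
    [0, 0, -0.006],
    [0, 0, -0.012],
    [0, 0, -0.02],
    [0, 0, -0.03],
    [0, 0, -0.03],
    [0, 0, -0.035],
    [0, 0, -0.035],
  ],
  yaw=[0, 0, 0, 0, 0, 0, 0, 0],
  hand=[0.5, 0.5, 0.5, 0.5, 0.5, 0.5, 0.5, 0.5],
)

```text
time: 12.27
ee_pos: [509.1, -307.7, 190.6]
tool_rot: [-0.0, 0.999, -0.05, -0.0]
contact_force: [1.8, -0.0, 0.1]
opening: 42.6
grasp_force: 0.0
```

Emit:
servo_tool(
  offset=[
    [0, 0, -0.035],
    [0, 0, -0.035],
    [0, 0, -0.03],
    [0, 0, -0.01],
    [0, 0, 0],
    [0, 0, 0],
    [0, 0, 0],
    [0, 0, 0],
  ],
  yaw=[0, 0, 0, 0, 0, 0, 0, 0],
  hand=[0.7, 1, 1, 1, 1, 1, 1, 1],
)

```text
time: 12.93
ee_pos: [508.9, -306.8, 296.4]
tool_rot: [-0.001, 0.999, -0.049, -0.002]
contact_force: [1.0, 0.0, 1.0]
opening: -0.1
grasp_force: 0.0
```

Run:
```python
from h import *
np.set_printoptions(precision=3,suppress=True)
T=camera("top");S=camera("scene")
for p in (T,S):
  for q,z in (("wrench",10),("mat",3)):
    for r in spotter.cut_out(p,q)[:3]:
      ys,xs=np.nonzero(r["mask"]); W=np.array([onz(p,(x,y),z)[:2] for x,y in zip(xs,ys)],np.float32)
      print(q,round(r["conf"],2),r["pixel"],len(xs),cv2.minAreaRect(W))
  for r in spotter.cut_out(p,"parts_case_lid")[:1]: print("lid",r["conf"],cv2.boxPoints(cv2.minAreaRect(cv2.findNonZero(r["mask"].astype(np.uint8)))))
b=cv2.resize(S["pixels"][110:350,280:560],None,fx=2.5,fy=2.5); cv2.imwrite("pics/m2.png",b[:,:,::-1])
s=robot.sense(); print(s["ee_pos"],s["tool_rot"],s["qpos"])
```

```text
wrench 0.91 [163.6, 393.7] 365 ((831.7448120117188, -133.9878692626953), (33.38519287109375, 144.42860412597656), 83.8142318725586)
wrench 0.7 [294.1, 459.7] 764 ((491.0037536621094, -311.3337097167969), (48.68656539916992, 204.5830535888672), 87.84152221679688)
mat 0.84 [303.5, 453.8] 4570 ((489.6173095703125, -306.21044921875), (133.5784149169922, 272.50909423828125), 84.56744384765625)
lid 0.7 [[271.255 241.449]
 [380.6   223.556]
 [384.755 248.949]
 [275.41  266.842]]
wrench 0.72 [189.1, 432.5] 708 ((497.5287780761719, -296.6424865722656), (58.389705657958984, 209.0985870361328), 79.67928314208984)
wrench 0.62 [180.4, 287.4] 337 ((833.332275390625, -126.86695861816406), (37.798858642578125, 150.1549530029297), 84.9445571899414)
mat 0.68 [195.1, 443.2] 2732 ((492.7677307128906, -304.69140625), (130.82652282714844, 269.3736267089844), 84.40470123291016)
lid 0.58 [[278.395 270.721]
 [330.821 147.52 ]
 [374.975 166.309]
 [322.549 289.51 ]]
[ 509.64  -307.911  298.072] [-0.     0.999 -0.049 -0.   ] [-0.204  0.541  0.994  1.883 -0.534  1.012 -0.647]
```

View pics/m2.png

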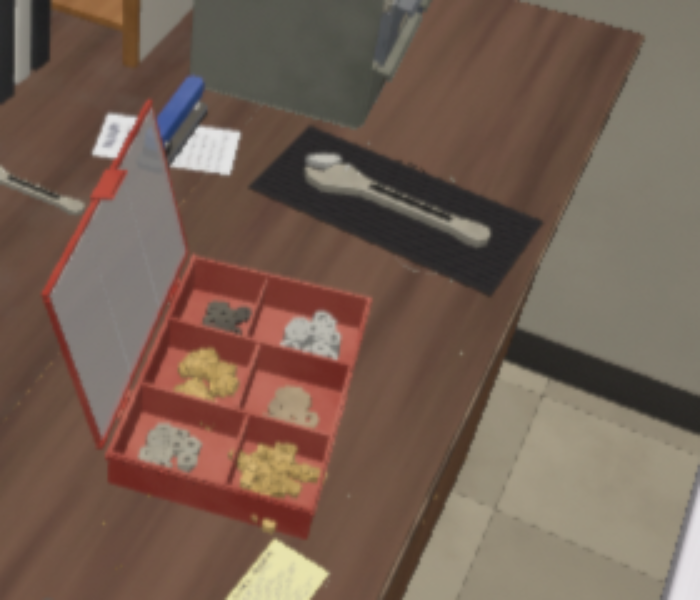

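The wrench lies flat, lengthwise in the middle of the mat (crop (310,165) to (485,235)), and the lid is still open. Now to go behind the lid.

Emit:
servo_tool(
  offset=[
    [0, 0, 0],
    [0, 0, 0],
    [0, 0, 0],
    [0.0186, -0.0254, 0],
    [0.0186, -0.0254, 0],
    [0.0186, -0.0254, 0],
    [0.0186, -0.0254, 0],
    [0.0186, -0.0254, 0],
  ],
  yaw=[-0.0953, -0.0953, -0.0953, 0, 0, 0, 0, 0],
  hand=[1, 1, 1, 1, 1, 1, 1, 1],
)

```text
time: 14.0
ee_pos: [578.0, -164.5, 298.4]
tool_rot: [-0.0, 0.996, 0.093, 0.0]
contact_force: [-0.3, 0.1, 1.0]
opening: -0.2
grasp_force: 0.0
```

Emit:
servo_tool(
  offset=[
    [0.0186, -0.0254, 0],
    [0.0186, -0.0254, 0],
    [0.0186, -0.0254, 0],
    [0.0186, -0.0254, 0],
    [0.0186, -0.0254, 0],
    [0.0186, -0.0254, 0],
    [0.0186, -0.0254, 0],
    [0, 0, 0],
  ],
  yaw=[0, 0, 0, 0, 0, 0, 0, 0],
  hand=[1, 1, 1, 1, 1, 1, 1, 1],
)

```text
time: 14.67
ee_pos: [675.5, 43.1, 296.9]
tool_rot: [-0.002, 0.995, 0.1, 0.001]
contact_force: [0.9, 2.1, -0.5]
opening: -0.3
grasp_force: 0.0
```

Emit:
servo_tool(
  offset=[
    [0, 0, 0],
    [0, 0, 0.01],
    [0, 0, 0.02],
    [0, 0, 0.02],
    [0, 0, 0.02],
    [0, 0, 0.01],
    [0, 0, 0],
    [0, 0, 0],
  ],
  yaw=[0, 0, 0, 0, 0, 0, 0, 0],
  hand=[1, 1, 1, 1, 1, 1, 1, 1],
)

```text
time: 15.33
ee_pos: [671.8, 31.8, 218.2]
tool_rot: [0.0, 0.996, 0.093, -0.0]
contact_force: [0.4, 0.2, 1.3]
opening: -0.1
grasp_force: 0.0
```

Emit:
servo_tool(
  offset=[
    [0, 0, 0.009],
    [0, 0, 0.012],
    [0, 0, 0.009],
    [0, 0, 0.005],
    [0, 0, 0],
    [-0.006, 0, 0],
    [-0.009, 0, 0],
    [-0.009, 0, 0],
  ],
  yaw=[0, 0, 0, 0, 0, 0, 0, 0],
  hand=[1, 1, 1, 1, 1, 1, 1, 1],
)

```text
time: 16.0
ee_pos: [648.1, 28.3, 183.7]
tool_rot: [0.0, 0.996, 0.093, 0.0]
contact_force: [0.7, -0.9, 1.0]
opening: -0.0
grasp_force: 1.1
```

Emit:
servo_tool(
  offset=[
    [-0.009, 0, 0],
    [-0.009, 0, 0],
    [-0.009, 0, 0],
    [-0.009, 0, 0],
    [-0.009, 0, 0],
    [-0.004, 0, 0],
    [0, 0, 0],
    [0, 0, 0],
  ],
  yaw=[0, 0, 0, 0, 0, 0, 0, 0],
  hand=[1, 1, 1, 1, 1, 1, 1, 1],
)

```text
time: 16.67
ee_pos: [599.7, 19.7, 183.1]
tool_rot: [-0.0, 0.996, 0.094, -0.001]
contact_force: [0.3, -0.8, 0.8]
opening: -0.1
grasp_force: 0.0
```

Run:
```python
from h import *
np.set_printoptions(precision=3,suppress=True)
S=camera("scene")
b=cv2.resize(S["pixels"][110:350,240:520],None,fx=2,fy=2); cv2.imwrite("pics/l1.png",b[:,:,::-1])
s=robot.sense(); p=s["ee_pos"]; print(p,s["contact_force"],s["tool_rot"])
M=R.from_quat(s["tool_rot"],scalar_first=True).as_matrix(); e=M[:,0]; print("e now",(p-np.array([598.5,20,0]))[:2]@e[:2])
th=np.linspace(1.5,0,25); P=np.c_[-125*np.cos(th)+11,59+125*np.sin(th)]; print(P[0]); print((np.diff(P,axis=0)*[1,-1]).round(1).tolist())
```

```text
[600.19   19.788 183.068] [-0.53   0.086 -0.786] [-0.     0.996  0.094 -0.   ]
e now 1.6208112802934878
[  2.158 183.687]
[[-7.8, 0.8], [-7.7, 1.3], [-7.6, 1.8], [-7.5, 2.2], [-7.3, 2.7], [-7.1, 3.1], [-6.9, 3.6], [-6.7, 4.0], [-6.4, 4.4], [-6.1, 4.8], [-5.8, 5.2], [-5.5, 5.5], [-5.1, 5.9], [-4.8, 6.2], [-4.4, 6.5], [-4.0, 6.7], [-3.5, 7.0], [-3.1, 7.2], [-2.6, 7.4], [-2.2, 7.5], [-1.7, 7.6], [-1.2, 7.7], [-0.7, 7.8], [-0.2, 7.8]]
```

View pics/l1.png

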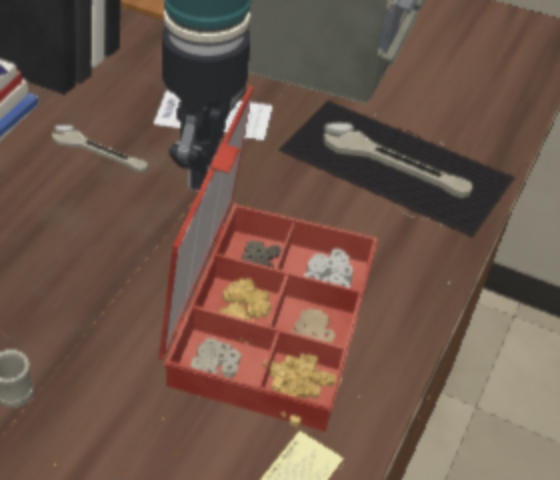

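The fingers are behind the lid (tips near crop (195,180)) and have already swung it to about upright. Now the closing arc.

Emit:
servo_tool(
  offset=[
    [-0.0078, 0, 0.0008],
    [-0.0077, 0, 0.0013],
    [-0.0076, 0, 0.0018],
    [-0.0075, 0, 0.0022],
    [-0.0073, 0, 0.0027],
    [-0.0071, 0, 0.0031],
    [-0.0069, 0, 0.0036],
    [-0.0067, 0, 0.004],
  ],
  yaw=[0, 0, 0, 0, 0, 0, 0, 0],
  hand=[1, 1, 1, 1, 1, 1, 1, 1],
)

```text
time: 17.38
ee_pos: [542.0, 8.3, 163.5]
tool_rot: [0.0, 0.996, 0.093, -0.0]
contact_force: [-0.5, 0.4, 1.3]
opening: 0.2
grasp_force: 0.6
```

Emit:
servo_tool(
  offset=[
    [-0.0064, 0, 0.0044],
    [-0.0061, 0, 0.0048],
    [-0.0058, 0, 0.0052],
    [-0.0055, 0, 0.0055],
    [-0.0051, 0, 0.0059],
    [-0.0048, 0, 0.0062],
    [-0.0044, 0, 0.0065],
    [0, 0, 0],
  ],
  yaw=[0, 0, 0, 0, 0, 0, 0, 0],
  hand=[1, 1, 1, 1, 1, 1, 1, 1],
)

```text
time: 18.05
ee_pos: [503.5, 1.5, 124.0]
tool_rot: [-0.0, 0.996, 0.093, -0.002]
contact_force: [-0.4, -0.7, 0.8]
opening: 0.0
grasp_force: 0.0
```

Emit:
servo_tool(
  offset=[
    [-0.004, 0, 0.0067],
    [-0.0035, 0, 0.007],
    [-0.0031, 0, 0.0072],
    [-0.0026, 0, 0.0074],
    [-0.0022, 0, 0.0075],
    [-0.0017, 0, 0.0076],
    [0, 0, 0],
    [0, 0, 0],
  ],
  yaw=[0, 0, 0, 0, 0, 0, 0, 0],
  hand=[1, 1, 1, 1, 1, 1, 1, 1],
)

```text
time: 18.72
ee_pos: [488.1, -1.6, 81.3]
tool_rot: [-0.0, 0.996, 0.093, -0.001]
contact_force: [-0.2, 0.3, 0.4]
opening: 0.5
grasp_force: 0.0
```

Emit:
servo_tool(
  offset=[
    [-0.0012, 0, 0.005],
    [-0.0007, 0, 0.005],
    [0, 0, 0.004],
    [0, 0, 0.003],
    [0, 0, 0.002],
    [0, 0, 0.001],
    [0, 0, 0],
    [0, 0, 0],
  ],
  yaw=[0, 0, 0, 0, 0, 0, 0, 0],
  hand=[1, 1, 1, 1, 1, 1, 1, 1],
)

```text
time: 19.38
ee_pos: [486.8, -1.9, 61.9]
tool_rot: [-0.0, 0.996, 0.094, -0.0]
contact_force: [0.1, 0.2, -0.8]
opening: -0.1
grasp_force: 0.0
```

Emit:
servo_tool(
  offset=[
    [0, 0, 0.001],
    [0, 0, 0.001],
    [0, 0, 0.001],
    [0, 0, 0],
    [0, 0, 0],
    [0, 0, 0],
    [0, 0, 0],
    [0, 0, 0],
  ],
  yaw=[0, 0, 0, 0, 0, 0, 0, 0],
  hand=[1, 1, 1, 1, 1, 1, 1, 1],
)

```text
time: 20.05
ee_pos: [486.9, -1.9, 59.3]
tool_rot: [-0.0, 0.996, 0.093, 0.0]
contact_force: [-1.5, 0.5, 6.1]
opening: -0.3
grasp_force: 2.8
```

Emit:
servo_tool(
  offset=[
    [0, 0, 0.001],
    [0, 0, 0.0005],
    [0, 0, 0],
    [0, 0, 0],
    [0, 0, 0],
    [0, 0, 0],
    [0, 0, 0],
    [0, 0, 0],
  ],
  yaw=[0, 0, 0, 0, 0, 0, 0, 0],
  hand=[1, 1, 1, 1, 1, 1, 1, 1],
)

```text
time: 20.72
ee_pos: [486.9, -2.0, 59.1]
tool_rot: [-0.001, 0.996, 0.093, 0.001]
contact_force: [-3.0, 1.1, 20.9]
opening: 0.1
grasp_force: 10.2
```

Rigid stop with the tips at 45 mm, so the lid is shut. Lift off and check.

Emit:
servo_tool(
  offset=[
    [0, 0, -0.002],
    [0, 0, -0.005],
    [0, 0, -0.015],
    [0, 0, -0.03],
    [0, 0, -0.035],
    [0, 0, -0.035],
    [0, 0, -0.03],
    [0, 0, -0.02],
  ],
  yaw=[0, 0, 0, 0, 0, 0, 0, 0],
  hand=[1, 1, 1, 1, 1, 1, 1, 1],
)

```text
time: 21.38
ee_pos: [487.6, -2.3, 232.0]
tool_rot: [0.0, 0.996, 0.093, 0.001]
contact_force: [0.7, 1.1, -0.8]
opening: 0.3
grasp_force: 0.0
```

Emit:
servo_tool(
  offset=[
    [0, 0, -0.01],
    [0, 0, 0],
    [0, 0, 0],
    [0, 0, 0],
    [0, 0, 0],
    [0, 0, 0],
    [0, 0, 0],
    [0, 0, 0],
  ],
  yaw=[0, 0, 0, 0, 0, 0, 0, 0],
  hand=[1, 1, 1, 1, 1, 1, 1, 1],
)

```text
time: 22.05
ee_pos: [486.6, -2.1, 238.9]
tool_rot: [0.0, 0.996, 0.093, -0.001]
contact_force: [0.2, -0.7, 0.2]
opening: 0.0
grasp_force: 0.0
```

Run:
```python
from h import *
S=camera("scene")
b=cv2.resize(S["pixels"][110:410,180:520],None,fx=2,fy=2); cv2.imwrite("pics/f1.png",b[:,:,::-1])
print(robot.sense()["ee_pos"],robot.sense()["contact_force"])
```

```text
[486.6688573   -2.12912348 239.00064385] [-0.12888549 -0.48905072  0.46755756]
```

View pics/f1.png

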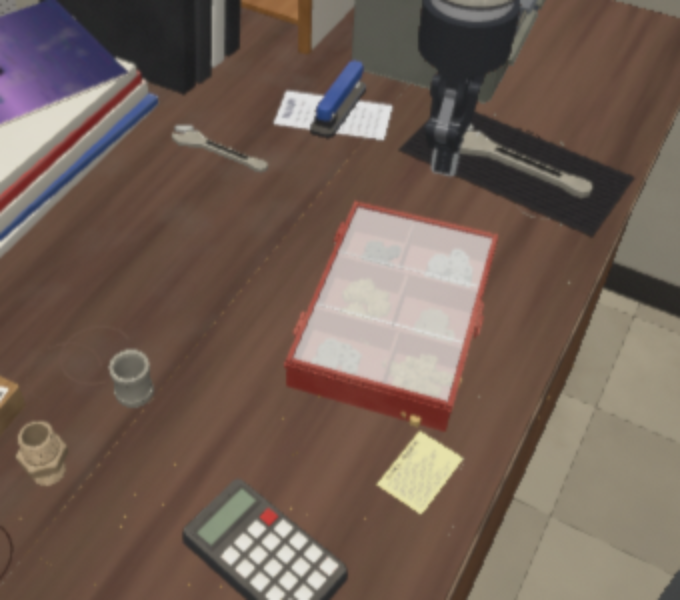

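The lid lies flat on the case (corners about crop (355,205), (495,237), (445,420), (290,365)). The wrench is on the mat and the other things are where they were.

```bash
python3 -c "
from bench import job; print(job.sign_off())"
```

```text
the job is handed in; nothing more can be done
None
```

The wrench lies flat and lengthwise on the black mat, the lid of the parts case is shut, and nothing else was moved; I handed the job in at about 22 s, and no verdict came back.

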